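# Aim the bench lamp at the bobbin case

### The arm

A 6-joint arm with a two-finger parallel gripper is mounted at the origin on the work surface. World frame = base frame: x ahead of the robot, y to its left, z up, the work surface at z = 0. Lengths are in m, angles in rad, forces in N, time in s.
With the tool pointing down it reaches from about 0.25 to 0.725 m from the base axis. Payload 4 kg.
Tool frame: the origin (TCP) lies midway between the tips of the shut fingers; the grasp point (between the pads) lies 19 mm behind it (bot.grip_depth is the distance from the TCP to the grasp point, in m); z points along the fingers, y is the line along which they close (so a half turn about z gives the same grasp; the last joint's range is limited). The gripper opens to 85 mm and grips with 20 to 120 N. Pads are 22 mm wide; open, the fingers measure 114 mm over their backs; the gripper's body (76 mm by 85 mm) begins 54 mm behind the grasp point. The pads swing forward as they close: fully open they stand 13 mm farther back than shut.
Start: joints at [0, 0.241, 0.005, 1.335, 0, 1.571], TCP at [0.5, -0, 0.231] pointing down, gripper open.
Joint ranges: [-2.72, 2.72], [-1.05, 1.87], [-1.09, 1.28], [-1.99, 2.15], [-1.42, 1.44], [-3.14, 3.14]. Speed limits (rad/s): [2.79, 2.79, 3.14, 3.14, 3.14, 3.14].

### API

Orientations are given as a unit quaternion [x, y, z, w].
In Python, from workcell import bot gives the robot as it stands.
- The arm moves only by the shell command python3 -m creep 'ROWS'. ROWS is JSON, one flat list of numbers, 5 for each row, row after row: the shift along the world's x, y, z in m, then the turn about the world's z in rad, then the finger opening in m, from 0 to 0.0854. In form: [x, y, z, twist, claw, x, y, z, twist, claw, ...]. A call has 1 to 10 rows; each row is the pose to reach, as a shift and turn from the pose commanded when the call began; what a row does not reach only later rows make up. A row lasts 1/12 s, in which the tool goes at most 41.7 mm and 7.16 degrees, less where a joint would pass 70% of its speed; a pose out of reach is approached as far as the arm can. A call with a gripper value outside its range is refused whole. The fingers move at their own pace and stop on an object; the grip force is fixed at half the most. Time passes only in rows, so rows that repeat a pose let the fingers close. It gives the time, the measured TCP pose, the force, the opening and the grip force at its end, in the units of the state.
- bot.get_obs(): the state, without advancing time (a new reading comes with each control period).
- bot.camera(name): name is "scene" or "side" or "wrist"; returns a dict with "pixels" (420x560x3 uint8, red, green, blue), "camera_matrix" (3x3 intrinsics, pixels), "dist_coeffs" ([k1, k2, p1, p2, k3] as OpenCV has them; the pictures are not rectified), "extrinsics" (4x4, takes a point from world to camera coordinates); the wrist camera has in their place "T_tool_cam" (4x4, takes a point from camera to tool coordinates, whose origin is the TCP and whose axes are the flange's). Camera axes: x right, y down, z forward; pixel columns grow to the right and rows downward; lengths in m; the calibration is good to about 2 mm. A picture is of the moment at which its call begins: read the wrist's pose just before it. There is no depth.
- bot.job_done(): hands the job in; it is judged then, once.
Trained networks look in the newest picture that a camera, given by its name, has taken for a name from the list of things; names that differ only in an ending like _2 or _b are one class to them, and where a whole thing is asked for, a point or a joint stands for the part that bears it (a point fixed in the world has none). Each returns a list of dicts, best first, with "score" (0 to 1); they miss things now and then, are a little off and sometimes report something else, mostly with a low value. They report only what shows in the picture. A call takes as long as a camera call. They do not tell look-alikes from the thing itself.
- bot.look_for(camera, thing): "centre" ([column, row] as shares, 0 to 1, of the picture: columns of its width, rows of its height, amid what is visible of it).
- bot.place_of(camera, thing): "centre" ([column, row] as shares, 0 to 1, of the picture: columns of its width, rows of its height: a listed point, or the origin of a listed thing).
The state is a dict: "clock": time; "joint_pos": joint angles; "joint_vel": joint speeds; "tau": joint torques, N m; "eef_pos": TCP position; "tool_rot": TCP orientation; "ft_force": force on the tool from outside, world axes, zero at the start; "ft_torque": the same for the moment, N m; "grip_width": finger opening in m; "grasp_force": force on a finger pad.
Only numpy, scipy, OpenCV 4.12 (cv2) and the standard library are available. Lean on these libraries where they do the work, as an engineer would, in place of code of your own. Each camera call takes 0.05 s, during which the arm holds its last target. There are 200 camera calls.

### The job

Aim the bench lamp at the middle of the round bobbin case standing on one of the two wooden blocks, ready for repair. First swing the lamp round (it has an upright grip at its side) until it faces the bobbin case, leaving the shade about level, and let go; then tip the shade (it has a bar behind it) until its open mouth points straight at the bobbin case, and let go. Leave the other things on the bench where they are.

Things in the scene. Friction and masses are not known exactly. Their poses are not given: they have to be found in the camera images.
- lamp: Bench lamp: fixed grey foot, 124 mm across, origin at the centre of its underside on the bench; the upright swivel axis goes through it. The yoke and shade it carries are below 290 mm high.
- lamp_turn (a joint): Swivel of the lamp's yoke about the upright axis through the foot, rad. 0: the shade faces world +x; positive is counter-clockwise from above (pi/2: faces +y, -pi/2: faces -y). Range -2.6 to 2.6. Stiff: it stays where left (about 3 N at the side grip).
- lamp_tilt (a joint): Tilt of the shade in the yoke about a level axis 200 mm above the bench, rad. 0: the shade's mouth looks level; positive: the mouth looks down by that angle and the bar behind rises. Range -0.5 to 1.3. Stiff: it stays where left (about 3 N at the bar).
- lamp_pivot (a point): Point of the yoke where the tilt axis crosses the swivel axis, 200 mm above the bench. Its axes turn with the yoke: x is the way the lamp faces, y along the tilt axis to the lamp's left, z up.
- turn_grip (a point): Gripping point of the upright side grip for swinging the lamp: a round black upright rod, 14 mm in diameter, 95 mm to the lamp's left (+y of lamp_pivot) of the swivel axis. The rod stands from 158 to 228 mm above the bench and is free above; this point is at 210 mm. Axes as lamp_pivot. It is carried by a steel arm 125 mm above the bench.
- tilt_bar (a point): Middle of the round black crossbar behind the shade, for tipping it: 12 mm in diameter, 94 mm long, parallel to the tilt axis and 100 mm behind it; two 8 mm rods 94 mm apart join its ends to the tilt axis, with 69 mm clear between the bar and the back of the lamp's neck. Axes as lamp_mouth.
- lamp_mouth (a point): Centre of the shade's open mouth (92 mm across), 105 mm in front of the tilt axis. x points out of the mouth along the beam, y is along the tilt axis. The grey shade is a cone.
- bobbin_case (a point): Middle of the bobbin case, the round steel drum 44 mm in diameter and 28 mm high on a 50 mm flange, fixed upright in the middle of a wooden block 90 x 80 x 30 mm; this point is 48 mm above the bench. It is what the lamp must point at. It may be on the left or the right of the lamp.
- bracket_block: The other wooden block, 90 x 80 x 30 mm, with a small steel angle bracket (not round) on it: not the target. Fixed; origin under its centre, whole 65 mm high.
- thread_cone: Off-white cone of thread, 56 mm across the foot, 95 mm high, standing. Bystander. Origin under its centre.
- oil_bottle: Clear small oil bottle, 40 mm in diameter, 100 mm high, standing. Bystander. Origin under its centre.
- screwdriver: Screwdriver lying on the bench, bystander.
- screw_tray: Small open steel tray, 100 x 80 x 25 mm, bystander. Origin under its centre.
There are look-alikes about, which are no part of the job. What is shaped like the part that bears bobbin_case but blue or pink is not meant.

How it is judged:
By the outcome, as a careful person would: the job done as asked, in the order asked, and still so for the second after the job is handed in, with the robot touching nothing.
It also fails if it takes over 45 s, if anything falls off the work surface, if the arm or the gripper's body presses on something with over 40 N, if the wrist force passes 120 N, or if a joint passes its speed limit or range.

## Working session

There is one attempt and no reset: what is moved stays moved. The work goes in short steps, Python scripts to look and compute and a shell command to move; the robot and the scene stay as the last step left them, time stands still between calls to the robot, and variables do not carry over. Pictures are saved under pics/ and viewed, at most 10 in all, crops included, and the job is handed in when it is done.

```bash
mkdir -p pics; cat > h.py <<'E'
import numpy as np, cv2
from workcell import bot
def cam(n):
    c=bot.camera(n); return c
def ray(c,px):
    K=np.array(c["camera_matrix"]);d=np.array(c["dist_coeffs"]);T=np.array(c["extrinsics"])
    u=cv2.undistortPoints(np.array([[px]],float),K,d)[0,0]
    R=T[:3,:3];o=-R.T@T[:3,3];v=R.T@np.array([u[0],u[1],1]);return o,v/np.linalg.norm(v)
def atz(c,px,z):
    o,v=ray(c,px);return o+v*(z-o[2])/v[2]
def proj(c,p):
    T=np.array(c["extrinsics"]);return cv2.projectPoints(np.array([p],float),cv2.Rodrigues(T[:3,:3])[0],T[:3,3],np.array(c["camera_matrix"]),np.array(c["dist_coeffs"]))[0][0,0]
def tri(a,b):
    (o1,v1),(o2,v2)=a,b
    s=np.linalg.lstsq(np.c_[v1,-v2],o2-o1,rcond=None)[0]
    p,q=o1+s[0]*v1,o2+s[1]*v2;return (p+q)/2,np.linalg.norm(p-q)
E
python3 - <<'E'
from h import *
np.set_printoptions(precision=3,suppress=True)
for n in("scene","side"):
    c=cam(n);cv2.imwrite(f"pics/{n}0.png",c["pixels"][:,:,::-1])
    for t,z in(("lamp",0),("lamp_pivot",.2),("turn_grip",.21),("tilt_bar",.2),("lamp_mouth",.2),("bobbin_case",.048),("bracket_block",0),("thread_cone",0),("oil_bottle",0),("screwdriver",0),("screw_tray",0)):
        for r in bot.place_of(n,t)[:4]:
            p=np.array(r["centre"])*[560,420];print(n,t,round(r["score"],2),p.round(),atz(c,p,z))
print(bot.get_obs()["clock"])
E
```

```text
scene lamp 0.78 [275. 267.] [ 0.587 -0.008  0.   ]
scene lamp_pivot 0.91 [275. 203.] [ 0.566 -0.012  0.2  ]
scene turn_grip 0.64 [312. 204.] [0.546 0.084 0.21 ]
scene tilt_bar 0.71 [281. 196.] [ 0.53  -0.013  0.2  ]
scene lamp_mouth 0.91 [265. 221.] [0.654 0.004 0.2  ]
scene bobbin_case 0.81 [217. 232.] [ 0.563 -0.21   0.048]
scene bobbin_case 0.81 [154. 232.] [ 0.64  -0.384  0.048]
scene bobbin_case 0.57 [192. 259.] [ 0.703 -0.203  0.048]
scene bracket_block 0.66 [349. 286.] [0.577 0.21  0.   ]
scene thread_cone 0.91 [278. 305.] [0.723 0.069 0.   ]
scene oil_bottle 0.82 [217. 295.] [ 0.755 -0.096  0.   ]
scene oil_bottle 0.3 [347. 286.] [0.58  0.203 0.   ]
scene screwdriver 0.82 [417. 280.] [0.476 0.368 0.   ]
scene screw_tray 0.77 [193. 216.] [ 0.456 -0.377  0.   ]
side lamp 0.63 [283. 235.] [0.581 0.002 0.   ]
side lamp 0.5 [342. 156.] [ 0.442 -0.4   -0.   ]
side lamp 0.2 [300. 361.] [0.472 0.377 0.   ]
side lamp_pivot 0.84 [283. 182.] [ 0.581 -0.008  0.2  ]
side lamp_pivot 0.36 [235. 247.] [0.65  0.229 0.2  ]
side turn_grip 0.7 [293. 201.] [0.543 0.069 0.21 ]
side turn_grip 0.55 [236. 246.] [0.646 0.233 0.21 ]
side tilt_bar 0.94 [321. 185.] [ 0.481 -0.013  0.2  ]
side lamp_mouth 0.62 [246. 177.] [ 0.683 -0.011  0.2  ]
side bobbin_case 0.75 [304. 179.] [ 0.552 -0.198  0.048]
side bobbin_case 0.5 [289. 141.] [ 0.633 -0.39   0.048]
side bobbin_case 0.49 [261. 169.] [ 0.695 -0.223  0.048]
side bracket_block 0.77 [274. 293.] [0.57  0.206 0.   ]
side bracket_block 0.22 [282. 178.] [ 0.632 -0.245  0.   ]
side thread_cone 0.98 [234. 249.] [0.709 0.081 0.   ]
side oil_bottle 0.59 [235. 205.] [ 0.753 -0.092  0.   ]
side screw_tray 0.69 [342. 157.] [ 0.442 -0.394  0.   ]
1.2
```

View pics/scene0.png

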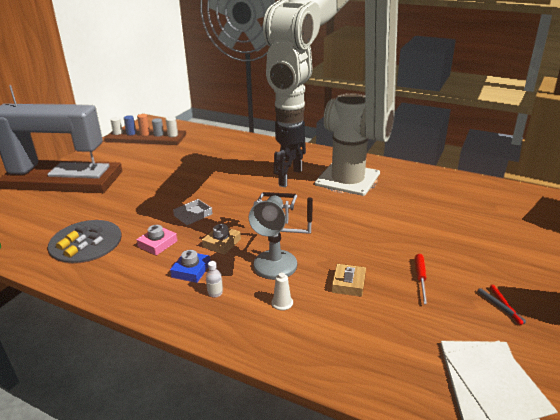

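View pics/side0.png

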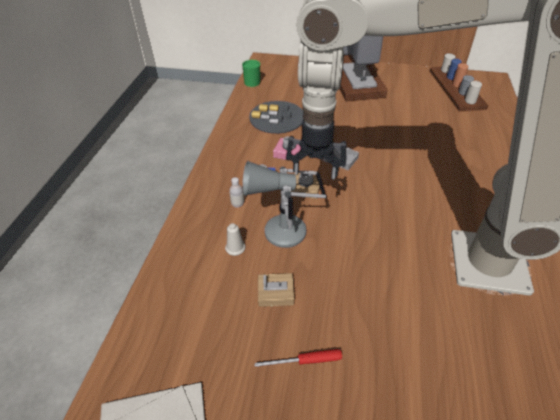

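The block-like candidates in the scene view are the wooden block at (217,235), the pink one at (157,238), the blue one at (190,265) and the wooden block at (349,280). Pink and blue are excluded by the description. The block at (217,235) seems to carry a round part and the one at (349,280) a bracket, so I'll check both in one crop and fit the lamp pose.

```bash
cat > fit.py <<'E'
from h import *
from scipy.optimize import least_squares
def lamp_pts(x,y,t,k):
    f=np.array([np.cos(t),np.sin(t),0]);l=np.array([-np.sin(t),np.cos(t),0]);z=np.array([0,0,1.]);b=np.array([x,y,0.]);P=b+.2*z
    d=np.cos(k)*f-np.sin(k)*z
    return dict(lamp=b,lamp_pivot=P,turn_grip=P+.095*l+.01*z,tilt_bar=P-.1*d,lamp_mouth=P+.105*d)
def fit(t0,k0,cams=("scene","side"),n=2):
    obs=[];B=[]
    for _ in range(n):
      for cn in cams:
        c=cam(cn)
        for t in("lamp","lamp_pivot","turn_grip","tilt_bar","lamp_mouth"):
            for r in bot.place_of(cn,t)[:1]:
                if r["score"]>.4: obs.append((c,t,np.array(r["centre"])*[560,420]))
        for r in bot.place_of(cn,"bobbin_case")[:4]: B.append(np.r_[atz(c,np.array(r["centre"])*[560,420],.048),r["score"]])
    def res(q):
        L=lamp_pts(*q);return np.concatenate([proj(c,L[t])-p for c,t,p in obs])
    s=least_squares(res,[.58,-.005,t0,k0],loss="soft_l1",f_scale=2)
    r=res(s.x).reshape(-1,2);cov=np.sqrt(np.diag(np.linalg.inv(s.jac.T@s.jac)))*2
    return s.x,cov,[(o[1],*v.round(1)) for o,v in zip(obs,r)],np.array(B)
E
python3 - <<'E'
from fit import *
np.set_printoptions(precision=4,suppress=True)
x,c,r,B=fit(.2,0);print(x,c);print(r);print(B)
for k,v in lamp_pts(*x).items():print(k,v)
s=bot.get_obs();print(s["tool_rot"],s["eef_pos"],s["clock"])
a=cv2.imread("pics/scene0.png");f=lambda u,v:cv2.resize(a[v-32:v+32,u-40:u+40],(400,320),interpolation=cv2.INTER_CUBIC)
cv2.imwrite("pics/crop.png",np.hstack([f(217,235),f(349,280)]))
E
```

```text
[ 0.5796 -0.0104  0.2676 -0.2046] [0.0018 0.0019 0.0277 0.0327]
[('lamp', np.float64(0.6), np.float64(-5.6)), ('lamp_pivot', np.float64(1.4), np.float64(-2.4)), ('turn_grip', np.float64(-1.1), np.float64(1.2)), ('tilt_bar', np.float64(-1.5), np.float64(1.3)), ('lamp_mouth', np.float64(-1.5), np.float64(-1.4)), ('lamp', np.float64(1.3), np.float64(-3.7)), ('lamp_pivot', np.float64(1.1), np.float64(-1.0)), ('turn_grip', np.float64(-1.7), np.float64(0.9)), ('tilt_bar', np.float64(-0.7), np.float64(-1.3)), ('lamp_mouth', np.float64(-1.2), np.float64(4.5)), ('lamp', np.float64(1.0), np.float64(-1.2)), ('lamp_pivot', np.float64(1.0), np.float64(0.8)), ('turn_grip', np.float64(-0.9), np.float64(1.8)), ('tilt_bar', np.float64(0.2), np.float64(1.2)), ('lamp_mouth', np.float64(1.6), np.float64(-2.1)), ('lamp', np.float64(2.9), np.float64(-1.6)), ('lamp_pivot', np.float64(-0.3), np.float64(1.3)), ('turn_grip', np.float64(-3.8), np.float64(0.7)), ('tilt_bar', np.float64(0.3), np.float64(-2.8)), ('lamp_mouth', np.float64(-0.0), np.float64(2.3))]
[[ 0.7056 -0.2143  0.048   0.85  ]
 [ 0.633  -0.3829  0.048   0.77  ]
 [ 0.5479 -0.1999  0.048   0.87  ]
 [ 0.629  -0.387   0.048   0.76  ]
 [ 0.6972 -0.2139  0.048   0.52  ]
 [ 0.5576 -0.1947  0.048   0.89  ]
 [ 0.7001 -0.2211  0.048   0.83  ]
 [ 0.629  -0.3948  0.048   0.64  ]
 [ 0.5461 -0.21    0.048   0.62  ]
 [ 0.6239 -0.3909  0.048   0.49  ]
 [ 0.6888 -0.1997  0.048   0.35  ]]
lamp [ 0.5796 -0.0104  0.    ]
lamp_pivot [ 0.5796 -0.0104  0.2   ]
turn_grip [0.5544 0.0812 0.21  ]
tilt_bar [ 0.4851 -0.0363  0.1797]
lamp_mouth [0.6787 0.0168 0.2213]
[0.7071 0.7071 0.     0.    ] [ 0.5    -0.      0.2313] 2.6
```

View pics/crop.png

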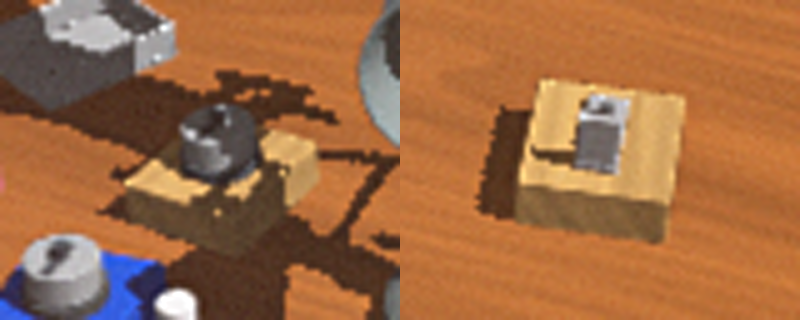

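Left crop: a round steel drum on a natural wood block, at scene pixel (221,231), is the bobbin case. Right crop: an angle bracket at (349,280), so not the target. The lamp faces about 0.27 rad and has to turn to about -1.71 rad. First I'll hover over the grip rod.

```bash
python3 -m creep '[0,0,0.04,0,0.085, 0.01,0.02,0.06,0.1,0.085, 0.03,0.05,0.06,0.2,0.085, 0.054,0.081,0.06,0.27,0.085, 0.054,0.081,0.06,0.27,0.085, 0.054,0.081,0.06,0.27,0.085]'
cat > w.py <<'E'
from h import *
from scipy.spatial.transform import Rotation as Ro
def wcam():
    s=bot.get_obs();c=bot.camera("wrist");T=np.eye(4);T[:3,:3]=Ro.from_quat(s["tool_rot"]).as_matrix();T[:3,3]=s["eef_pos"]
    c["extrinsics"]=np.linalg.inv(T@np.array(c["T_tool_cam"]));return c,s
E
python3 - <<'E'
from w import *
c,s=wcam();cv2.imwrite("pics/w1.png",c["pixels"][:,:,::-1]);print(s["eef_pos"])
for r in bot.place_of("wrist","turn_grip")[:3]:
    p=np.array(r["centre"])*[560,420];print(r["score"],p,atz(c,p,.21))
for r in bot.place_of("wrist","lamp_pivot")[:3]:
    p=np.array(r["centre"])*[560,420];print(r["score"],p,atz(c,p,.2))
print(proj(c,[.554,.081,.228]))
E
```

```text
clock: 3.1
eef_pos: [0.5545, 0.0825, 0.2901]
tool_rot: [0.605, 0.797, -0.001, -0.001]
ft_force: [-0.5, -0.7, 0.7]
grip_width: 0.0852
grasp_force: 0.0
[0.55454162 0.08250099 0.29005016]
0.97 [268.688 219.282] [0.54886619 0.07802126 0.21      ]
0.83 [277.816 332.388] [ 0.57974333 -0.01127464  0.2       ]
[277.65237305 227.74716015]
```

View pics/w1.png

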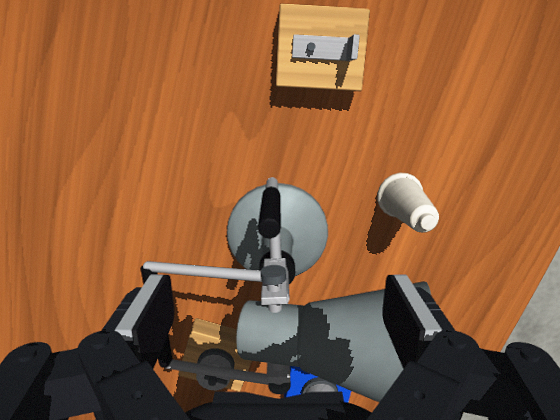

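The wrist view shows the black rod top near (270,230), about 5 mm from the predicted position. I'll correct, descend and grip.

```bash
python3 -m creep '[-0.005,-0.004,-0.02,0.06,0.065, -0.005,-0.004,-0.055,0.06,0.065, -0.005,-0.004,-0.085,0.06,0.065, -0.005,-0.004,-0.102,0.06,0.065, -0.005,-0.004,-0.102,0.06,0.0, -0.005,-0.004,-0.102,0.06,0.0, -0.005,-0.004,-0.102,0.06,0.0, -0.005,-0.004,-0.102,0.06,0.0, -0.005,-0.004,-0.102,0.06,0.0, -0.005,-0.004,-0.102,0.06,0.0]'
```

```text
clock: 4.08
eef_pos: [0.5504, 0.0769, 0.1917]
tool_rot: [0.582, 0.814, 0.001, 0.002]
ft_force: [-0.8, -0.2, 6.4]
grip_width: 0.013
grasp_force: 58.4
```

```bash
python3 - <<'E'
from h import *
print(bot.get_obs()["joint_pos"])
c=np.array([.580,-.011]);r=.0935;a0=1.897
p0=c+r*np.array([np.cos(a0),np.sin(a0)])
for s,n in((0,9),(9,17)):
    b=c+r*np.array([np.cos(a0-.12*s),np.sin(a0-.12*s)])
    for i in range(s+1,n+1):
        a=a0-.12*i;print((c+r*np.array([np.cos(a),np.sin(a)])-b).round(4),round(-.12*(i-s),2))
E
```

```text
[ 1.39074208e-01  3.66287692e-01  7.52522910e-02  1.27530063e+00
 -5.31584915e-04  1.38022336e+00]
[0.0108 0.0029] -0.12
[0.0219 0.0046] -0.24
[0.0331 0.0049] -0.36
[0.0443 0.0038] -0.48
[0.0552 0.0014] -0.6
[ 0.0658 -0.0022] -0.72
[ 0.0759 -0.0071] -0.84
[ 0.0853 -0.0132] -0.96
[ 0.094  -0.0204] -1.08
[ 0.0077 -0.0082] -0.12
[ 0.0144 -0.0172] -0.24
[ 0.0199 -0.0269] -0.36
[ 0.0242 -0.0373] -0.48
[ 0.0273 -0.048 ] -0.6
[ 0.0291 -0.0591] -0.72
[ 0.0295 -0.0703] -0.84
[ 0.0286 -0.0815] -0.96
```

```bash
python3 -m creep '[0.011,0.003,0,-0.105,0, 0.022,0.0045,0,-0.21,0, 0.033,0.005,0,-0.315,0, 0.044,0.004,0,-0.42,0, 0.055,0.0015,0,-0.525,0, 0.066,-0.002,0,-0.63,0, 0.076,-0.007,0,-0.735,0, 0.085,-0.013,0,-0.84,0, 0.094,-0.0205,0,-0.945,0, 0.094,-0.0205,0,-0.945,0]'
```

```text
clock: 4.92
eef_pos: [0.6439, 0.0562, 0.1917]
tool_rot: [0.889, 0.457, 0.001, -0.0]
ft_force: [-2.7, 0.3, 7.4]
grip_width: 0.0121
grasp_force: 59.8
```

```bash
python3 -m creep '[0.0075,-0.008,0,-0.1,0, 0.0145,-0.017,0,-0.2,0, 0.02,-0.027,0,-0.3,0, 0.024,-0.037,0,-0.4,0, 0.027,-0.048,0,-0.5,0, 0.029,-0.059,0,-0.6,0, 0.0295,-0.07,0,-0.7,0, 0.0285,-0.0815,0,-0.78,0, 0.0285,-0.0815,0,-0.78,0, 0.0285,-0.0815,0,-0.78,0]'
python3 - <<'E'
from fit import *
np.set_printoptions(precision=4,suppress=True)
x,c,r,B=fit(-1.7,-.2,n=4);print(x,c);print([q for q in r if abs(q[1])+abs(q[2])>4]);print(B[(abs(B[:,0]-.55)<.04)])
s=bot.get_obs();print(s["eef_pos"],s["joint_pos"])
E
```

```text
clock: 5.75
eef_pos: [0.6732, -0.0242, 0.1917]
tool_rot: [0.996, 0.088, 0.003, -0.001]
ft_force: [2.2, 3.1, 6.1]
grip_width: 0.0124
grasp_force: 59.8
[ 0.5787 -0.0088 -1.6972 -0.2239] [0.0016 0.0016 0.0196 0.0276]
[('lamp', np.float64(1.4), np.float64(-4.1)), ('lamp', np.float64(3.6), np.float64(-5.6)), ('lamp_pivot', np.float64(3.7), np.float64(-2.3)), ('turn_grip', np.float64(-2.6), np.float64(2.9)), ('tilt_bar', np.float64(-3.2), np.float64(0.9)), ('lamp_pivot', np.float64(3.2), np.float64(1.9)), ('lamp', np.float64(2.2), np.float64(-3.5)), ('lamp_mouth', np.float64(-12.4), np.float64(-29.1)), ('turn_grip', np.float64(-5.5), np.float64(1.6)), ('lamp', np.float64(2.8), np.float64(-3.2)), ('lamp', np.float64(3.8), np.float64(0.5)), ('lamp_pivot', np.float64(-10.3), np.float64(32.7)), ('turn_grip', np.float64(-1.9), np.float64(2.5))]
[[ 0.5613 -0.2092  0.048   0.69  ]
 [ 0.5383  0.384   0.048   0.44  ]
 [ 0.5561 -0.2116  0.048   0.68  ]
 [ 0.5547 -0.2151  0.048   0.62  ]
 [ 0.5555 -0.2078  0.048   0.88  ]
 [ 0.5776  0.0383  0.048   0.39  ]
 [ 0.5513 -0.2049  0.048   0.57  ]
 [ 0.5615 -0.194   0.048   0.65  ]
 [ 0.5581 -0.2032  0.048   0.71  ]
 [ 0.5521 -0.2065  0.048   0.97  ]]
[ 0.6733 -0.0239  0.1917] [-0.0361  0.6109  0.4671  1.4214  0.0013  2.9281]
```

Grip angle gives a turn of about -1.71; bearing to the target is about -1.69. I'll release, rise and check from above with the wrist camera.

```bash
python3 -m creep '[0,0,0,0,0.06, 0,0,0,0,0.06, 0,0,0,0,0.06, 0,0,0.04,0,0.06, 0,0,0.08,0,0.06, 0,0,0.12,0,0.06, -0.03,-0.02,0.15,0,0.06, -0.06,-0.04,0.18,0,0.06, -0.09,-0.065,0.19,0,0.06, -0.12,-0.085,0.19,0,0.06]'; python3 -m creep '[-0.035,-0.015,0,0,0.06, -0.045,-0.015,0,0,0.06, -0.045,-0.015,0,0,0.06, -0.045,-0.015,0,0,0.06]'
python3 - <<'E'
from w import *
c,s=wcam();cv2.imwrite("pics/w2.png",c["pixels"][:,:,::-1]);print(s["eef_pos"],s["ft_force"])
for t,z in(("bobbin_case",.048),("turn_grip",.21),("lamp_pivot",.2),("tilt_bar",.18),("lamp_mouth",.22),("lamp",0)):
  for r in bot.place_of("wrist",t)[:3]:
    p=np.array(r["centre"])*[560,420];print(t,r["score"],p,atz(c,p,z))
P=[np.array(q) for q in((.5504,.0769),(.6439,.0562),(.6732,-.0242))]
from scipy.optimize import least_squares
print(least_squares(lambda v:[np.hypot(*(p-v))-.095 for p in P],[.58,-.01]).x)
E
```

```text
clock: 9.38
eef_pos: [0.5536, -0.1096, 0.3816]
tool_rot: [0.996, 0.089, 0.002, 0.001]
ft_force: [-0.2, -0.6, 0.5]
grip_width: 0.06
grasp_force: 0.0
clock: 9.72
eef_pos: [0.508, -0.1241, 0.3796]
tool_rot: [0.996, 0.088, 0.0, 0.0]
ft_force: [1.0, -1.0, -0.5]
grip_width: 0.0598
grasp_force: 0.0
[ 0.5079785  -0.12408769  0.37956189] [ 0.95796774 -1.01573081 -0.51388185]
bobbin_case 0.98 [497.616  83.202] [ 0.63563443 -0.37929886  0.048     ]
bobbin_case 0.82 [350.392 127.512] [ 0.54730338 -0.20912981  0.048     ]
lamp_pivot 0.7 [163.128  71.316] [ 0.57867318 -0.01490779  0.2       ]
tilt_bar 0.92 [60.592 43.218] [0.5881993 0.0842162 0.18     ]
lamp_mouth 0.84 [276.416 111.384] [ 0.56383259 -0.11252183  0.22      ]
[ 0.57901473 -0.01348709]
```

View pics/w2.png

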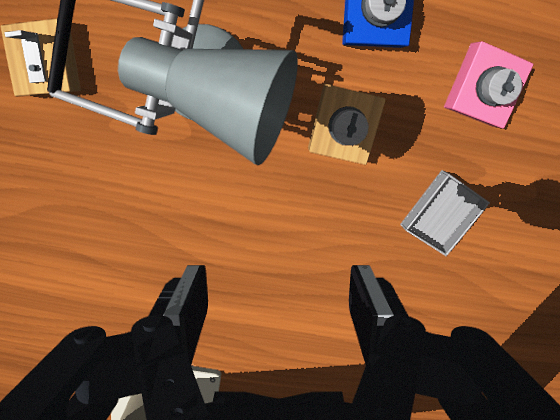

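The wrist view shows the shade (mouth at (275,110)) facing the wooden block with the drum at (350,126), with the blue block above it and the pink one to its right. I'll take several readings from a slightly different pose on the way to the bar to pin down both bearings.

```bash
python3 -m creep '[0,0.03,0.02,0,0.06, 0,0.04,0.02,0,0.06, 0,0.04,0.02,0,0.06, 0,0.04,0.02,0,0.06]'
cat > m.py <<'E'
from w import *
A={}
for _ in range(5):
  c,s=wcam()
  for t,z in(("bobbin_case",.048),("lamp_pivot",.2),("tilt_bar",.178),("lamp_mouth",.223)):
    for r in bot.place_of("wrist",t)[:3]:
      q=atz(c,np.array(r["centre"])*[560,420],z)[:2]
      if t!="bobbin_case" or np.hypot(*(q-[.553,-.206]))<.03: A.setdefault(t,[]).append(q)
A={k:np.median(v,0) for k,v in A.items()};print(s["eef_pos"],A)
b=lambda u,v:np.arctan2(*(A[v]-A[u])[::-1])
print("face",b("tilt_bar","lamp_mouth"),b("lamp_pivot","lamp_mouth"),"target",b("lamp_pivot","bobbin_case"),b("tilt_bar","bobbin_case"))
E
python3 m.py
```

```text
clock: 10.4
eef_pos: [0.5087, -0.0834, 0.3988]
tool_rot: [0.996, 0.089, -0.0, 0.0]
ft_force: [0.3, 1.0, -1.0]
grip_width: 0.0599
grasp_force: 0.0
[ 0.50836447 -0.08369394  0.39919493] {'lamp_pivot': array([ 0.57879514, -0.01368258]), 'tilt_bar': array([0.59010884, 0.08593675]), 'lamp_mouth': array([ 0.56510892, -0.11099172]), 'bobbin_case': array([ 0.54882519, -0.20774041])}
face -1.6970700795376286 -1.7105265066705626 target -1.7240239948943372 -1.7104561148710251
```

Facing is about -1.705 and the target about -1.715, so the swing is good. To straddle the bar squarely within the wrist's range I need a twist of +2.83.

```bash
python3 -m creep '[0.01,0.02,0,0.12,0.045, 0.02,0.04,0,0.24,0.045, 0.03,0.06,0,0.36,0.045, 0.04,0.08,0,0.48,0.045, 0.05,0.1,0,0.6,0.045, 0.06,0.12,0,0.72,0.045, 0.07,0.14,0,0.84,0.045, 0.08,0.16,0,0.96,0.045, 0.082,0.169,-0.02,1.08,0.045, 0.082,0.169,-0.04,1.2,0.045]'; python3 -m creep '[0,0,0,0.12,0.045, 0,0,0,0.24,0.045, 0,0,0,0.36,0.045, 0,0,0,0.48,0.045, 0,0,0,0.6,0.045, 0,0,0,0.72,0.045, 0,0,0,0.84,0.045, 0,0,0,0.96,0.045, 0,0,0,1.08,0.045, 0,0,0,1.2,0.045]';  python3 -m creep '[0,0,0,0.12,0.045, 0,0,0,0.24,0.045, 0,0,0,0.36,0.045, 0,0,0,0.43,0.045, 0,0,0,0.43,0.045, 0,0,0,0.43,0.045]'
python3 - <<'E'
from w import *
c,s=wcam();cv2.imwrite("pics/w3.png",c["pixels"][:,:,::-1])
M=Ro.from_quat(s["tool_rot"]).as_matrix();print(s["eef_pos"],np.arctan2(M[1,1],M[0,1]),s["joint_pos"])
for r in bot.place_of("wrist","tilt_bar")[:2]:
    p=np.array(r["centre"])*[560,420];print(r["score"],p,atz(c,p,.178))
E
```

```text
clock: 12.48
eef_pos: [0.5919, 0.0879, 0.359]
tool_rot: [0.77, 0.638, 0.001, 0.0]
ft_force: [-0.4, -1.0, 0.3]
grip_width: 0.0451
grasp_force: 0.0
clock: 13.32
eef_pos: [0.5904, 0.0853, 0.359]
tool_rot: [0.276, 0.961, -0.0, -0.0]
ft_force: [0.4, 0.0, -0.2]
grip_width: 0.0449
grasp_force: 0.0
clock: 13.82
eef_pos: [0.5904, 0.0853, 0.3591]
tool_rot: [0.069, 0.998, -0.0, -0.0]
ft_force: [0.6, 0.2, -0.6]
grip_width: 0.0454
grasp_force: 0.0
[0.59037041 0.08527133 0.35907307] 1.433059481340892 [ 1.43463258e-01  4.46434667e-01  6.27418489e-01  1.75191343e+00
 -3.59342989e-05  2.81200110e-01]
0.81 [278.488 175.392] [0.58968268 0.08613185 0.178     ]
0.71 [366.016 109.704] [0.54294917 0.16767047 0.178     ]
```

View pics/w3.png

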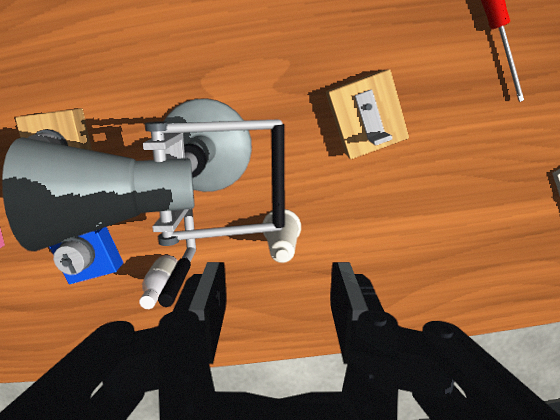

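The bar is upright in the image at column 278, rows 122–228, centred between the fingers. I'll descend and grip it.

```bash
python3 -m creep '[0,0,-0.04,0,0.045, 0,0,-0.08,0,0.045, 0,0,-0.12,0,0.045, 0,0,-0.16,0,0.045, 0,0,-0.185,0,0.045, 0,0,-0.2,0,0.045, 0,0,-0.2,0,0.045, 0,0,-0.2,0,0, 0,0,-0.2,0,0, 0,0,-0.2,0,0]'; python3 -m creep '[0,0,0,0,0, 0,0,0,0,0, 0,0,0,0,0]'; python3 - <<'E'
from fit import *
x,c,r,B=fit(-1.7,-.2,n=3);print(x,c)
E
```

```text
clock: 14.75
eef_pos: [0.5917, 0.0849, 0.1614]
tool_rot: [0.068, 0.998, -0.0, 0.002]
ft_force: [-0.8, -0.7, 1.2]
grip_width: 0.0101
grasp_force: 60.7
clock: 15.0
eef_pos: [0.5917, 0.0849, 0.1611]
tool_rot: [0.068, 0.998, -0.0, 0.002]
ft_force: [0.5, -2.5, 4.9]
grip_width: 0.0095
grasp_force: 58.8
[ 0.5793524  -0.01194597 -1.6574502  -0.20897391] [0.00158426 0.00148526 0.02026286 0.02673429]
```

```bash
python3 - <<'E'
import numpy as np
f=np.array([-.136,-.991])
for k in np.linspace(-.21,.66,9)[1:]:
    d=.1*(np.cos(.21)-np.cos(k));print((f*d).round(4),round(.1*(np.sin(k)+np.sin(.21)),4))
E
```

```text
[0.0002 0.0017] 0.0107
[0.0003 0.0022] 0.0216
[0.0002 0.0015] 0.0324
[-0.     -0.0003] 0.0432
[-0.0005 -0.0033] 0.0536
[-0.001  -0.0074] 0.0637
[-0.0017 -0.0125] 0.0732
[-0.0026 -0.0186] 0.0822
```

```bash
python3 -m creep '[0,0.0015,0.011,0,0, 0,0.002,0.0215,0,0, 0,0.0015,0.0325,0,0, 0,-0.0005,0.043,0,0, -0.0005,-0.0035,0.0535,0,0, -0.001,-0.0075,0.0635,0,0, -0.0015,-0.0125,0.073,0,0, -0.0025,-0.0185,0.082,0,0, -0.0025,-0.0185,0.082,0,0, -0.0025,-0.0185,0.082,0,0]'; python3 - <<'E'
from fit import *
for c0 in (("scene","side"),("side",),("scene",)):
    x,c,r,B=fit(-1.7,.6,c0,n=4);print(c0,x,c)
c=cam("side");a=c["pixels"][:,:,::-1][130:270,190:376];cv2.imwrite("pics/s2.png",cv2.resize(a,None,fx=4,fy=4))
E
```

```text
clock: 17.93
eef_pos: [0.5888, 0.0708, 0.2447]
tool_rot: [0.066, 0.998, 0.004, 0.002]
ft_force: [-0.1, 8.4, 8.1]
grip_width: 0.0098
grasp_force: 59.5
('scene', 'side') [ 0.58054269 -0.01107506 -1.6660006   0.57474199] [0.00134714 0.0013885  0.01782201 0.01740612]
('side',) [ 0.57931866 -0.01020028 -1.66871641  0.566629  ] [0.00170992 0.00245292 0.02492708 0.02466093]
('scene',) [ 0.58526418 -0.00944937 -1.61641484  0.60240345] [0.00282264 0.00193941 0.02801406 0.02127345]
```

View pics/s2.png

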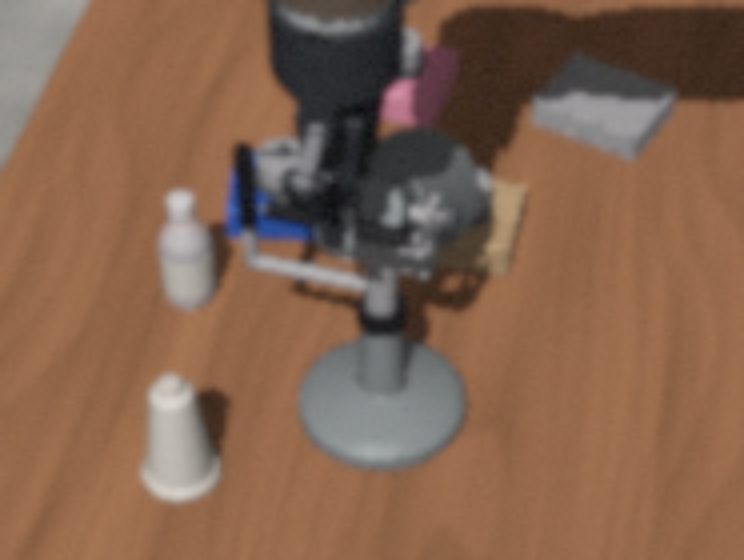

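The estimate is a tilt of about 0.58. The +y force also says the bar is still too far back, so I'll raise it a bit more until that force fades.

```bash
python3 -m creep '[0,0,0.004,0,0, 0,0,0.008,0,0, 0,0,0.008,0,0, 0,0,0.008,0,0]'; python3 - <<'E'
from fit import *
x,c,r,B=fit(-1.7,.6,n=4);print(x,c)
print(bot.get_obs()["eef_pos"],bot.get_obs()["ft_force"])
E
```

```text
clock: 23.92
eef_pos: [0.5883, 0.0675, 0.2499]
tool_rot: [0.068, 0.998, 0.001, 0.001]
ft_force: [3.1, 2.9, 1.0]
grip_width: 0.0097
grasp_force: 58.8
[ 0.57990047 -0.01179874 -1.65748175  0.63878589] [0.00136713 0.0013392  0.01984113 0.01753746]
[0.58832157 0.06743703 0.24994332] [3.07103917 3.2285897  2.41511811]
```

```bash
python3 -m creep '[0,0,0.002,0,0, 0,0,0.002,0,0, 0,0,0.002,0,0.035, 0,0,0.002,0,0.035, 0,0,0.002,0,0.035, 0,0,0.03,0,0.035, 0,0,0.07,0,0.035, 0,0,0.11,0,0.035, -0.03,0,0.13,0,0.035, -0.06,0,0.13,0,0.035]'
python3 - <<'E'
from fit import *
x,c,r,B=fit(-1.7,.6,n=3);print(x,c)
from w import *
c,s=wcam();print(s["clock"],s["eef_pos"])
im=c["pixels"][:,:,::-1].copy()
cv2.imwrite("pics/w4.png",im)
E
```

```text
clock: 27.55
eef_pos: [0.5299, 0.0666, 0.3833]
tool_rot: [0.068, 0.998, 0.0, 0.004]
ft_force: [-0.4, 0.4, 0.3]
grip_width: 0.035
grasp_force: 0.0
[ 0.58219541 -0.0092709  -1.65256945  0.66602522] [0.00165862 0.00162364 0.02277202 0.0208739 ]
29.65 [0.52786761 0.06678407 0.37916841]
```

View pics/w4.png

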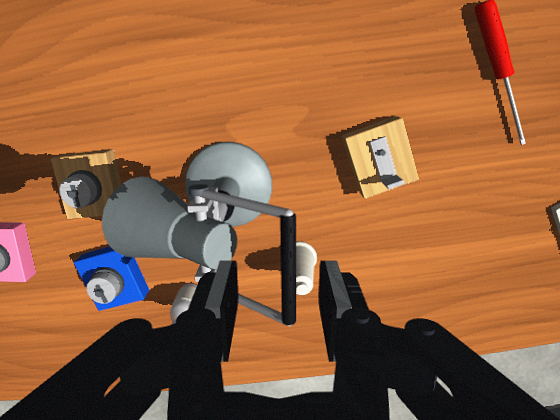

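The shade (about (160,215)) now tips toward the block with the drum at (80,188), and nothing else has moved. I'll check the bearing from the bar ends in this picture, plus one quick set of readings.

```bash
sed -i 's/,.178)/,.261)/;s/,.223)/,.136)/;s/range(5)/range(3)/' m.py; cat >> m.py <<'E'
g=cv2.cvtColor(c["pixels"],cv2.COLOR_RGB2GRAY)
pts=[]
for row in range(222,262,4):
    cc=np.where(g[row,270:312]<45)[0]
    if len(cc): pts.append(atz(c,(270+(cc[0]+cc[-1])/2,row),.261)[:2])
pts=np.array(pts);d=np.polyfit(pts[:,0],pts[:,1],1);print("bar slope->turn",np.arctan(d[0])-np.pi/2,pts[[0,-1]],bot.get_obs()["clock"])
E
python3 m.py
```

```text
[0.52783638 0.06677665 0.37916849] {'bobbin_case': array([ 0.54821434, -0.20834738]), 'lamp_pivot': array([ 0.57868104, -0.00909414]), 'tilt_bar': array([0.58894537, 0.06515118])}Traceback (most recent call last):
  File "m.py", line 11, in <module>
    print("face",b("tilt_bar","lamp_mouth"),b("lamp_pivot","lamp_mouth"),"target",b("lamp_pivot","bobbin_case"),b("tilt_bar","bobbin_case"))
                 ~^^^^^^^^^^^^^^^^^^^^^^^^^
  File "m.py", line 10, in <lambda>
    b=lambda u,v:np.arctan2(*(A[v]-A[u])[::-1])
                              ~^^^
KeyError: 'lamp_mouth'
```

```bash
sed -i '/^print("face/d' m.py; python3 m.py
```

```text
[0.52785374 0.06677663 0.37917424] {'bobbin_case': array([ 0.54650054, -0.20593956]), 'lamp_pivot': array([ 0.5790068 , -0.00835791]), 'tilt_bar': array([0.58828739, 0.0649419 ]), 'lamp_mouth': array([0.65830516, 0.05865658])}
bar slope->turn -1.7154132883866258 [[0.54797951 0.07181739]
 [0.57756011 0.06762906]] 31.2
```

```bash
python3 -c "
from workcell import bot
print(bot.job_done())"
```

```text
the job is handed in; nothing more can be done
None
```

I swung the lamp to about -1.71 rad to face the bobbin case and tipped the shade down about 0.66 rad onto it; by my measurements it is within about 0.02 rad, the gripper is clear of everything, and I handed the job in (no verdict came back).

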